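# Drift out the hinge pin of a shoe last and carry the pin pan to the stand

### The arm

A 6-joint arm with a two-finger parallel gripper is mounted at the origin on the work surface. World frame = base frame: x ahead of the robot, y to its left, z up, the work surface at z = 0. Lengths are in m, angles in degrees, forces in N, time in s.
With the tool pointing down it reaches from about 0.375 to 0.925 m from the base axis. Payload 5.7 kg.
Tool frame: the origin (TCP) lies at the very end of the fingers, on their centre line; the grasp point (between the pads) lies arm.hold_point_z behind it (arm.hold_point_z is the distance from the TCP to the grasp point, in m); z points along the fingers, y is the line along which they close (so a half turn about z gives the same grasp; the last joint's range is limited). The gripper opens to 85 mm and grips with 20 to 120 N. Pads are 22 mm wide; open, the fingers measure 114 mm over their backs; the gripper's body (76 mm by 85 mm) begins 54 mm behind the grasp point. The pads swing forward as they close: fully open they stand 13 mm farther back than shut.
Start: joints at [60.441, 20.558, 86.54, -0, 72.909, -6.595], TCP at [0.234, 0.552, 0.231] pointing down, gripper open.
Joint ranges: [-170.27, 170.27], [-57.76, 135], [12.27, 136.19], [-55.21, 235.2], [11.17, 155.16], [-170.74, 170.74]. Speed limits (degrees/s): [136.94, 136.94, 180, 180, 180, 180].

### API

Orientations are given as a 3x3 rotation matrix whose columns are the frame's x, y, z axes.
In Python, from bench import sensors, grab_frame, calibration, workorder, recognise, outline_of, pinpoint, arm gives the robot as it stands. The module is installed in compiled form; this text tells all that it offers.
- The arm moves only by the tool arm_command, never from a script. Its arguments are lists of equal length, an entry for each row: "linear": the shift along the world's x, y, z as a fraction of full scale, a list of three; "delta_rot": the turn, a rotation vector about the world's x, y, z as a fraction of full scale, a list of three. A call has 1 to 5 rows; each row shifts and turns the commanded pose from where the row before left it; what a row does not reach is not made up. Full scale, the value 1, is 12 cm for a shift and 180 degrees for a turn. A row lasts 1/8 s, in which the tool goes at most 62.5 mm and 10.7 degrees, less where a joint would pass 70% of its speed; a pose out of reach is approached as far as the arm can. A call with a number of a shift or a turn outside -1 to 1 is refused whole. A call with a gripper value outside its range is refused whole. "hand" is the closure, from 0 (fully open) to 1 (shut), set as the call begins (left out, the last holds). The fingers move at their own pace and stop on an object; "squeeze" is the grip in N (left out, the last holds). Time passes only in rows, so rows that do not move let the fingers close. It gives the time, the measured TCP pose, the force, the opening and the grip force at its end, in the units of the state.
- sensors.observe(): the state, without advancing time (a new reading comes with each control period).
- grab_frame(name): name is "scene" or "top" or "wrist"; returns the picture (480x640x3 uint8, red, green, blue); there is no depth.
- calibration(name): a dict with "fx", "fy", "cx", "cy" (pixels), "dist_coeffs" ([k1, k2, p1, p2, k3] as OpenCV has them; the pictures are not rectified), "eye" and "orientation" of the camera in the world; the wrist camera has in their place "hand_eye" (4x4, takes a point from camera to tool coordinates, whose origin is the TCP and whose axes are the flange's). Camera axes: x right, y down, z forward; pixel columns grow to the right and rows downward; lengths in m; the calibration is good to about 2 mm. A picture is of the moment at which its call begins: read the wrist's pose just before it. calibration takes no time and is no camera call.
- workorder.job_done(): hands the job in; it is judged then, once.
Trained networks look in the newest picture that a camera, given by its name, has taken for a name from the list of things; names that differ only in an ending like _2 or _b are one class to them, and where a whole thing is asked for, a point or a joint stands for the part that bears it (a point fixed in the world has none). Each returns a list of dicts, best first, with "score" (0 to 1); they miss things now and then, are a little off and sometimes report something else, mostly with a low value. They report only what shows in the picture. A call takes as long as a camera call. They do not tell look-alikes from the thing itself.
- recognise(camera, thing): "at" ([x, y, z] in m, in world coordinates, good to about 4 mm: the middle of the surface that is visible of it).
- outline_of(camera, thing): "pixels" (480x640 bool, what is visible of it).
- pinpoint(camera, thing): "at" ([x, y, z] in m, in world coordinates, good to about 4 mm: a listed point, or the origin of a listed thing).
The state is a dict: "time": time; "qpos": joint angles; "qvel": joint speeds; "joint_torque": joint torques, N m; "ee_pos": TCP position; "eef_rot": TCP orientation; "contact_force": force on the tool from outside, world axes, zero at the start; "moment": the same for the moment, N m; "opening": finger opening in m; "finger_force": force on a finger pad.
Only numpy, scipy, OpenCV 4.12 (cv2) and the standard library are available. Lean on these libraries where they do the work, as an engineer would, in place of code of your own. Each camera call takes 0.05 s, during which the arm holds its last target. There are 200 camera calls.

### The job

Take the drift from the tool block and gently push the hinge pin down through the shoe last until it drops into the pan underneath, then put the drift back fully home in its hole, taking care not to press the drift hard against the last itself. Draw the pan out from under the last, carry it level and set it down gently in the middle of the perforated steel stand, with all four pins still in it and nothing spilled on the way. Leave the hammer, the tub, the tin and the bottle where they are.

Things in the scene. Friction and masses are not known exactly. Their poses are not given: they have to be found in the camera images.
- last: grey-green plastic shoe last, fixed on its side on two wooden blocks, clamped at the heel. Origin on the bench under the bore, z up; x towards the toe (heel at -86 mm, toe +136), y from sole (-36) to cone (+47 at the bore). Side faces 84 and 140 mm up at the bore, top 152 mm at most; clamp at x = -66, y = -95 to -10, 156 mm high. Gap between the blocks: x = -48 to +54 mm, open along y
- bore_mouth (a point): centre of the upper mouth of the hinge bore, 140 mm over the bench: a straight upright round hole of 12 mm diameter, 56 mm long, right through the last, open below over the pan
- pin_center (a point): centre of the steel hinge pin in the bore (10 mm diameter, 36 mm long, 22 g; its z axis is its length). At the start upright, its top 10 mm below the bore's mouth. The bore grips it tightly midway: it yields to a push of roughly 6 to 15 N, down through some 20 mm, then drops free into the pan; the bore also rubs on the drift
- drift_grip (a point): half-way up the knurled grip of the drift (steel push-rod, 130 g): grip a cylinder of 20 mm diameter, 50 mm long; below it a shank of 10 mm diameter, 65 mm long, flat-ended with the last 2.5 mm tapered to 7 mm. It stands upright in the tool block, the grip's shoulder resting on the block's top. z is its axis, upwards
- drift_tip (a point): centre of the drift's lower end, 90 mm below drift_grip
- block_hole (a point): centre of the mouth of the drift's hole in the fixed wooden tool block: upright, 15 mm diameter, right through, 75 mm over the bench. The block is 44 mm (x) by 150 mm (y) by 75 mm; the hole is 45 mm from its middle along +y; two fixed hollow punches stand 65 and 97 mm from the hole along -y, up to 30 mm above the block. Axes as the block's
- pan: open sheet-steel pan, 62 mm (x) by 130 mm (y) by 34 mm high, walls and floor 3 mm, 0.4 to 0.65 kg, with a pull knob on a rod along +y. Origin in the middle of its underside, z up. At the start it stands on the bench under the last between the blocks, its middle nearly under the bore, its knob out on the cone (+y) side of the last
- pan_center (a point): middle of the pan, half-way up (17 mm above its underside); axes as the pan's
- pan_knob (a point): centre of the pan's pull knob, a wooden ball of 20 mm diameter on an 8 mm rod along y: 122 mm from the pan's middle along its +y, 24 mm above its underside. It is for pulling only: lifted by it, the heavy pan swings down about the ball
- pin1_center (a point): another loose hinge pin of the same kind (steel, 10 mm diameter, 36 mm long, 22 g), lying in the pan at the start; the point is its centre, its own z axis its length
- pin2_center (a point): another loose hinge pin of the same kind (steel, 10 mm diameter, 36 mm long, 22 g), lying in the pan at the start; the point is its centre, its own z axis its length
- pin3_center (a point): another loose hinge pin of the same kind (steel, 10 mm diameter, 36 mm long, 22 g), lying in the pan at the start; the point is its centre, its own z axis its length
- stand_top (a point): middle of the flat perforated top of the fixed dark steel stand, 180 mm (x) by 200 mm (y), 75 mm over the bench; axes as the stand's
- hammer: hammer lying on the bench, 240 mm long, origin in its middle; leave alone
- tub: clear plastic tub, 100 by 140 by 60 mm, origin under its middle; leave alone
- tin: steel tin, 72 mm diameter, 90 mm high, origin under its middle; leave alone
- glue: red glue bottle, 56 mm diameter, 150 mm high, origin under its middle; leave alone
There are look-alikes about, which are no part of the job. What is shaped like the pan but orange is not meant.

How it is judged (in metres and radians):
On the way, in this order (a step that is already met when the one before it is completed fails the run):
1. the drift is in the bore of the last, its tip more than 6 mm below the mouth (horizontal distance between drift_tip and bore_mouth below 0.006 m and z of drift_tip in the frame of last between 0.06 and 0.134 m), for 0.05 s.
2. the hinge pin has dropped into the pan, and the pan holds all four pins (x of pin_center in the frame of pan between -0.031 and 0.031 m and y of pin_center in the frame of pan between -0.065 and 0.065 m and z of pin_center in the frame of pan between 0 and 0.034 m and x of pin1_center in the frame of pan between -0.031 and 0.031 m and y of pin1_center in the frame of pan between -0.065 and 0.065 m and z of pin1_center in the frame of pan between 0 and 0.034 m and x of pin2_center in the frame of pan between -0.031 and 0.031 m and y of pin2_center in the frame of pan between -0.065 and 0.065 m and z of pin2_center in the frame of pan between 0 and 0.034 m and x of pin3_center in the frame of pan between -0.031 and 0.031 m and y of pin3_center in the frame of pan between -0.065 and 0.065 m and z of pin3_center in the frame of pan between 0 and 0.034 m), for 0.2 s.
At the end, for the whole second after the job is handed in: all four pins lie in the pan, below its rim; the pan stands flat (within 5 degrees) and at rest on the stand's top, its middle within 40 mm of the stand's middle; the drift is back in its hole in the tool block, down to within 10 mm of fully home (all of step 2 and horizontal distance between pan_center and stand_top below 0.04 m and height (world z) of pan between 0.07 and 0.081 m and angle between pan's own z axis and vertical below 0.08 rad and linear speed of pan below 0.02 m/s and horizontal distance between drift_tip and block_hole below 0.01 m and height (world z) of drift_tip below 0.02 m and angle between drift_grip's own z axis and vertical below 0.12 rad); the robot touches nothing.
It fails at once if the pan is tipped more than 20 degrees (angle between pan's own z axis and vertical above 0.35 rad).
It fails at once if a pin is spilled from the pan (distance between any of pin1_center, pin2_center, pin3_center and pan_center above 0.085 m).
It fails at once if the drift is pressed against the last with more than 50 N (contact force between drift and last above 50 N).
It fails at once if the pan is let fall onto the stand (faster than 0.4 m/s within 20 mm above it) (linear speed of pan above 0.4 m/s and height (world z) of pan below 0.095 m and horizontal distance between pan_center and stand_top below 0.06 m).
It fails at once if the hammer, tub, tin or bottle is moved more than 30 mm (distance of any of hammer, tub, tin, glue from where it was at the start of the episode above 0.03 m).
It also fails if it takes over 72 s, if anything falls off the work surface, if the arm or the gripper's body presses on something with over 40 N, if the wrist force passes 120 N, or if a joint passes its speed limit or range.

## Working session

There is one attempt and no reset: what is moved stays moved. The work goes in short steps, Python scripts to look and compute and a tool call to move; the robot and the scene stay as the last step left them, time stands still between calls to the robot, and variables do not carry over. Pictures are saved under pics/ and viewed, at most 10 in all, crops included, and the job is handed in when it is done.

Besides the shell and the picture viewer there is one more tool, called after "Call:" as name(argument=value, ...) on one line, values as JSON. arm_command: Moves the arm, as the interface text tells. Its arguments: {"type":"object","properties":{"linear":{"type":"array","items":{"type":"array","items":{"type":"number"}}},"delta_rot":{"type":"array","items":{"type":"array","items":{"type":"number"}}},"hand":{"type":"number"},"squeeze":{"type":"number"}},"required":["linear","delta_rot"]}

```bash
mkdir -p pics
cat > h.py <<'E'
from bench import sensors, grab_frame, calibration, workorder, recognise, outline_of, pinpoint, arm
import numpy as np, cv2
np.set_printoptions(precision=4,suppress=True)
def cam(name):
    c=calibration(name);K=np.array([[c['fx'],0,c['cx']],[0,c['fy'],c['cy']],[0,0,1]]);d=np.array(c['dist_coeffs'])
    if name=='wrist':
        s=sensors.observe();T=np.eye(4);T[:3,:3]=s['eef_rot'];T[:3,3]=s['ee_pos'];T=T@np.array(c['hand_eye']);return K,d,T[:3,3],T[:3,:3]
    return K,d,np.array(c['eye']),np.array(c['orientation'])
def proj(name,P,cm=None):
    K,d,e,R=cm or cam(name);p=(np.atleast_2d(P)-e)@R
    return cv2.projectPoints(p,np.zeros(3),np.zeros(3),K,d)[0][:,0]
def unproj(name,uv,z,cm=None):
    K,d,e,R=cm or cam(name);n=cv2.undistortPoints(np.array(uv,float).reshape(-1,1,2),K,d)[:,0]
    r=np.c_[n,np.ones(len(n))]@R.T
    return e+r*((z-e[2])/r[:,2])[:,None]
def save(name,fn):
    im=grab_frame(name);cv2.imwrite('pics/'+fn,im[:,:,::-1]);return im
E
python3 - <<'E'
from h import *
print(arm.hold_point_z, sensors.observe()['eef_rot'])
a=save('scene','s0.png');b=save('top','t0.png')
for c in('scene','top'):
  print(c,cam(c)[2])
  for t in ['bore_mouth','drift_grip','block_hole','pan_center','pan_knob','pin1_center','stand_top','last']:
    for r in pinpoint(c,t)[:4]: print(t,np.round(r['score'],2),np.array(r['at']),proj(c,r['at'])[0].round())
E
```

```text
0.0187 [[-0.9208  0.3901 -0.001 ]
 [ 0.3901  0.9208 -0.0016]
 [ 0.0002 -0.0019 -1.    ]]
scene [ 1.0676 -0.7334  0.9051]
bore_mouth 0.82 [ 0.537  -0.1235  0.1349] [306. 259.]
block_hole 0.86 [ 0.4521 -0.3552  0.0729] [209. 318.]
block_hole 0.43 [ 0.5261 -0.1493  0.0089] [296. 299.]
pan_center 0.98 [ 0.2365 -0.2602  0.0189] [185. 268.]
pan_center 0.69 [ 0.5354 -0.1147  0.0194] [308. 290.]
pan_center 0.61 [0.3796 0.0453 0.0185] [302. 233.]
pan_knob 0.88 [ 0.3489 -0.2978  0.0224] [202. 296.]
pan_knob 0.73 [0.5648 0.0035 0.0251] [346. 268.]
pan_knob 0.68 [0.3789 0.1694 0.0259] [329. 210.]
pan_knob 0.64 [ 0.4536 -0.3539  0.0739] [210. 318.]
stand_top 0.6 [0.4769 0.3568 0.0726] [392. 181.]
last 0.85 [ 0.5382 -0.1252 -0.003 ] [306. 299.]
top [ 0.3202 -0.017   1.6159]
bore_mouth 0.97 [ 0.5357 -0.127   0.143 ] [355. 227.]
drift_grip 0.53 [ 0.4524 -0.3506  0.1009] [440. 261.]
block_hole 0.76 [ 0.4449 -0.351   0.0746] [438. 265.]
pan_center 0.86 [0.3779 0.0466 0.0145] [289. 292.]
pan_center 0.76 [ 0.2362 -0.2601  0.0181] [402. 344.]
pan_center 0.62 [ 0.5364 -0.1142  0.0114] [347. 234.]
pan_knob 0.92 [0.5635 0.0032 0.0251] [304. 224.]
pan_knob 0.92 [0.3763 0.1733 0.0237] [242. 292.]
pan_knob 0.75 [ 0.3482 -0.2985  0.024 ] [416. 302.]
pin1_center 0.55 [ 0.5514 -0.0676  0.0088] [330. 229.]
stand_top 0.81 [0.4779 0.3548 0.079 ] [171. 253.]
last 0.98 [ 0.5368 -0.1238 -0.0006] [350. 234.]
last 0.38 [ 0.4474 -0.3519  0.0757] [439. 264.]
```

View pics/s0.png

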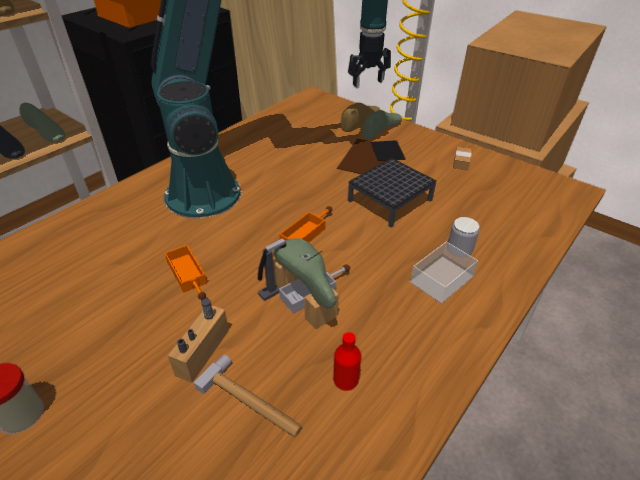

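View pics/t0.png

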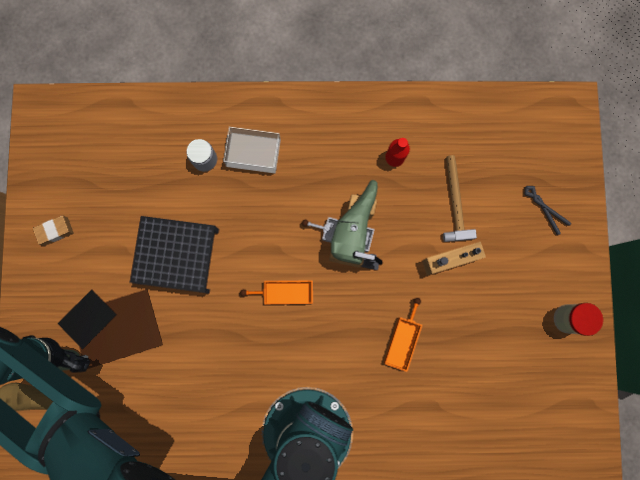

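Candidates: pan-shaped things are orange at scene (185,268) and (302,233), and grey at (308,290), under the last. The grey one, with its knob at (346,268), is the pan. Other look-alikes are the last on the bench at the back (375,122), and the punches at (191,335) and (182,346); the drift is the tall one at (208,305). I'll move the wrist camera towards the block for a close check.

Call:
arm_command(linear=[[0.155,-0.377,0.05],[0.155,-0.377,0.05],[0.155,-0.377,0.05],[0.155,-0.377,0.05],[0.155,-0.377,0.05]], delta_rot=[[0,0,-0.027],[0,0,-0.027],[0,0,-0.027],[0,0,-0.027],[0,0,-0.027]])

```text
time: 1.52
ee_pos: [0.3276, 0.3248, 0.2616]
eef_rot: [[-0.677, 0.736, 0.001], [0.736, 0.677, 0.0], [-0.0, 0.001, -1.0]]
contact_force: [0.6, 0.1, 1.0]
opening: 0.085
finger_force: 0.0
```

Call:
arm_command(linear=[[0.155,-0.377,0.05],[0.155,-0.377,0.05],[0.155,-0.377,0.05],[0.155,-0.377,0.05],[0.155,-0.377,0.05]], delta_rot=[[0,0,-0.027],[0,0,-0.027],[0,0,-0.027],[0,0,-0.027],[0,0,-0.027]])

```text
time: 2.15
ee_pos: [0.4206, 0.0985, 0.2918]
eef_rot: [[-0.314, 0.95, 0.001], [0.95, 0.314, 0.0], [-0.0, 0.001, -1.0]]
contact_force: [1.3, -0.0, -0.0]
opening: 0.0852
finger_force: 0.0
```

Call:
arm_command(linear=[[0,-0.5,0],[0,-0.5,0],[0,-0.5,0],[0,-0.5,0],[0,-0.5,0]], delta_rot=[[0,0,0],[0,0,0],[0,0,0],[0,0,0],[0,0,0]])

```text
time: 2.78
ee_pos: [0.4199, -0.202, 0.2916]
eef_rot: [[-0.316, 0.949, 0.001], [0.949, 0.316, -0.0], [-0.001, 0.001, -1.0]]
contact_force: [0.8, -0.0, 0.1]
opening: 0.0856
finger_force: 0.0
```

Run:
```python
from h import *
print(np.array(calibration('wrist')['hand_eye']), cam('wrist')[0]);s=sensors.observe()
print(s['ee_pos'],s['eef_rot'],s['qpos'],s['time'])
save('wrist','w0.png');cm=cam('wrist')
for t in ['drift_grip','drift_tip','block_hole','bore_mouth','pin_center']:
    for r in pinpoint('wrist',t)[:3]: print(t,np.round(r['score'],2),np.array(r['at']),proj('wrist',r['at'],cm)[0].round())
```

```text
[[ 0.0001 -0.9577 -0.2878  0.0744]
 [ 1.      0.0001  0.0001  0.0006]
 [-0.0001 -0.2878  0.9577 -0.1432]
 [ 0.      0.      0.      1.    ]] [[396.2712   0.     319.5072]
 [  0.     396.2712 236.8134]
 [  0.       0.       1.    ]]
[ 0.4199 -0.202   0.2916] [[-0.3159  0.9488  0.0009]
 [ 0.9488  0.3159 -0.0003]
 [-0.0006  0.0008 -1.    ]] [-34.2122   6.0854  97.3475   0.0138  76.5138 -52.6308] 2.775
drift_grip 0.89 [ 0.4537 -0.3537  0.1032] [305. 356.]
drift_tip 0.39 [ 0.5359 -0.1258  0.1382] [502. 161.]
block_hole 0.82 [ 0.4514 -0.3546  0.076 ] [303. 341.]
block_hole 0.67 [ 0.4549 -0.3547  0.1028] [306. 357.]
bore_mouth 0.66 [ 0.5366 -0.1263  0.139 ] [503. 162.]
pin_center 0.61 [ 0.5388 -0.1226  0.1123] [493. 154.]
```

View pics/w0.png

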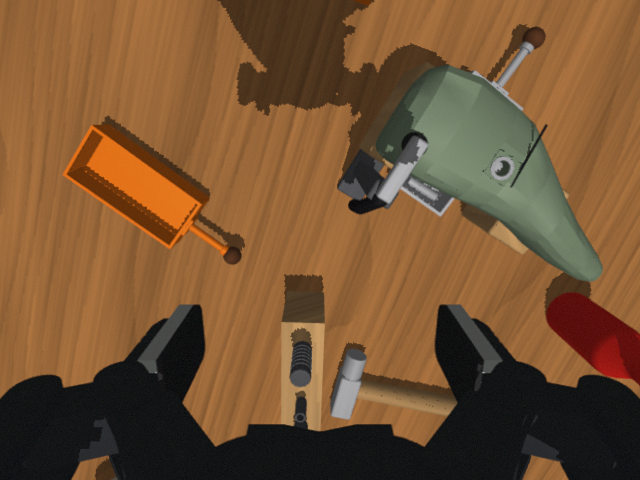

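The close wrist view shows the drift's knurled grip at (303,365) with a punch behind it at (300,412). The bore is at (503,165) and the grey pan's knob at (533,37). Moving above the drift.

Call:
arm_command(linear=[[0.068,-0.315,-0.27],[0.068,-0.315,-0.27],[0.068,-0.315,-0.27],[0.068,-0.315,-0.27],[0,0,0]], delta_rot=[[0,0,0],[0,0,0],[0,0,0],[0,0,0],[0,0,0]], hand=0.3)

```text
time: 3.7
ee_pos: [0.4527, -0.3507, 0.1591]
eef_rot: [[-0.317, 0.949, -0.003], [0.949, 0.317, 0.003], [0.003, -0.002, -1.0]]
contact_force: [-1.1, 0.4, 1.0]
opening: 0.0596
finger_force: 0.0
```

Run:
```python
from h import *
s=sensors.observe();print(s['ee_pos'],s['opening'])
save('wrist','w1.png');cm=cam('wrist')
print('tcp px',proj('wrist',s['ee_pos'],cm))
for t in ['drift_grip','block_hole']:
    for r in pinpoint('wrist',t)[:2]: print(t,np.round(r['score'],2),np.array(r['at']),proj('wrist',r['at'],cm)[0].round())
for c in ['top','scene']:
  grab_frame(c)
  for t in ['drift_grip','block_hole']:
    for r in pinpoint(c,t)[:2]: print(c,t,np.round(r['score'],2),np.array(r['at']))
```

```text
[ 0.4527 -0.3507  0.1591] 0.059580486355582024
tcp px [[317.0516 312.3139]]
drift_grip 0.64 [ 0.4519 -0.3569  0.1016] [313. 273.]
block_hole 0.88 [ 0.453  -0.3567  0.0738] [315. 256.]
top block_hole 0.53 [ 0.445  -0.3522  0.0762]
scene drift_grip 0.64 [ 0.4538 -0.3588  0.1016]
scene block_hole 0.65 [ 0.4504 -0.3542  0.0719]
```

View pics/w1.png

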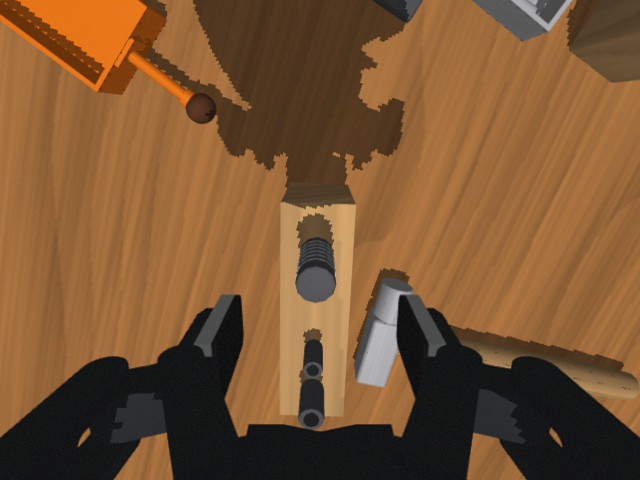

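Run:
```python
from h import *
cm=cam('wrist');s=sensors.observe();R=np.array(s['eef_rot'])
print('top of drift',unproj('wrist',[[316,281]],.125,cm))
c=unproj('wrist',[[281,204],[355,204],[280,416],[343,416]],.075,cm);print(c)
m=(c[0]+c[1])/2;v=(c[0]-c[2]);print('len',np.linalg.norm(v),'w',np.linalg.norm(c[1]-c[0]),np.degrees(np.arctan2(v[1],v[0])), 'x of tool',np.degrees(np.arctan2(R[1,0],R[0,0])))
u=v/np.linalg.norm(v);print('hole',m-u*.03)
```

```text
top of drift [[ 0.4529 -0.3537  0.125 ]]
[[ 0.4241 -0.3338  0.075 ]
 [ 0.4657 -0.3199  0.075 ]
 [ 0.4677 -0.4807  0.075 ]
 [ 0.5101 -0.4665  0.075 ]]
len 0.15324459251562206 w 0.04392749988958703 106.55231384051415 x of tool 108.48039034110836
hole [ 0.4534 -0.3556  0.075 ]
```

Call:
arm_command(linear=[[0,-0.029,-0.2],[0,0,-0.2],[0,0,-0.19],[0,0,0]], delta_rot=[[0,0,0],[0,0,0],[0,0,0],[0,0,0]])

```text
time: 4.65
ee_pos: [0.4517, -0.3535, 0.0898]
eef_rot: [[-0.316, 0.949, -0.002], [0.949, 0.316, 0.002], [0.003, -0.002, -1.0]]
contact_force: [0.1, -0.5, 0.1]
opening: 0.0601
finger_force: 0.0
```

Call:
arm_command(linear=[[0,0,0],[0,0,0],[0,0,0],[0,0,0],[0,0,0]], delta_rot=[[0,0,0],[0,0,0],[0,0,0],[0,0,0],[0,0,0]], hand=1, squeeze=60)

```text
time: 5.28
ee_pos: [0.4534, -0.3553, 0.0921]
eef_rot: [[-0.316, 0.949, 0.001], [0.949, 0.316, -0.002], [-0.002, 0.001, -1.0]]
contact_force: [-1.7, 0.6, 6.5]
opening: 0.0183
finger_force: 58.6
```

Call:
arm_command(linear=[[0,0,0.2],[0,0,0.3],[0,0,0.35],[0,0,0.35],[0,0,0.3]], delta_rot=[[0,0,0],[0,0,0],[0,0,0],[0,0,0],[0,0,0]])

```text
time: 5.9
ee_pos: [0.4527, -0.3546, 0.2727]
eef_rot: [[-0.316, 0.949, 0.001], [0.949, 0.316, -0.001], [-0.001, 0.0, -1.0]]
contact_force: [0.9, -0.3, -0.3]
opening: 0.0187
finger_force: 58.6
```

Run:
```python
from h import *
s=sensors.observe();print(s['ee_pos'],s['opening'],s['contact_force'])
save('wrist','w2.png');cm=cam('wrist')
for t in ['drift_grip','drift_tip','bore_mouth']:
    for r in pinpoint('wrist',t)[:2]: print(t,np.round(r['score'],2),np.array(r['at']),proj('wrist',r['at'],cm)[0].round())
for c in ['top','scene']:
  save(c,c+'1.png')
  for t in ['drift_grip','drift_tip','block_hole','bore_mouth']:
    for r in pinpoint(c,t)[:2]: print(c,t,np.round(r['score'],2),np.array(r['at']))
```

```text
[ 0.4527 -0.3546  0.2727] 0.018675262018728624 [ 0.8712 -0.3179 -0.2887]
drift_grip 0.66 [ 0.4532 -0.3541  0.2825] [316. 312.]
drift_tip 0.63 [ 0.4568 -0.3583  0.192 ] [320. 249.]
drift_tip 0.62 [ 0.7526 -0.251   0.0004] [609. 184.]
top drift_grip 0.44 [ 0.5284 -0.1687  0.0056]
top block_hole 0.69 [ 0.4468 -0.3512  0.0744]
top block_hole 0.62 [0.4775 0.3517 0.0764]
top bore_mouth 0.81 [ 0.5352 -0.1262  0.1426]
scene drift_tip 0.6 [ 0.4547 -0.3551  0.186 ]
scene block_hole 0.95 [ 0.4527 -0.3548  0.0749]
scene bore_mouth 0.67 [ 0.5353 -0.1202  0.1391]
```

View pics/w2.png

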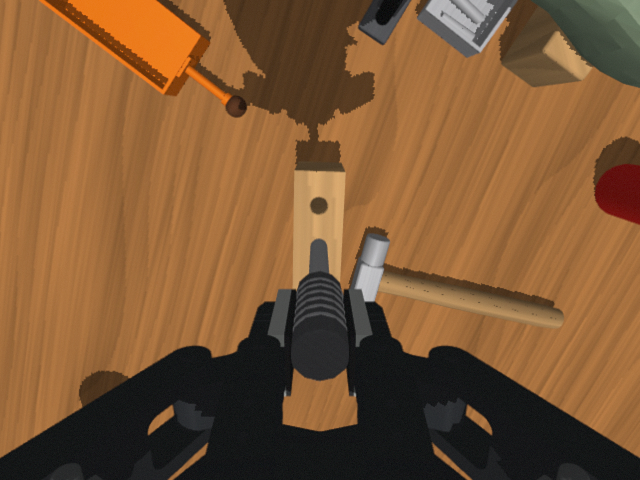

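Run:
```python
from h import *
cm=cam('wrist');s=sensors.observe();R=np.array(s['eef_rot']);p=np.array(s['ee_pos'])
print('hole',unproj('wrist',[[319,206]],.075,cm))
print('tip?',unproj('wrist',[[319,245]],p[2]-.082,cm)-p,'top',unproj('wrist',[[319,352]],p[2]+.033,cm)-p)
for q in [[0,0,-.082],[0,0,.033]]: print(proj('wrist',p+np.array(q),cm))
im=cv2.imread('pics/w2.png');cv2.imwrite('pics/c2.png',cv2.resize(im[160:400,240:400],None,fx=3.3,fy=2.5,interpolation=cv2.INTER_CUBIC)[:600])
```

```text
hole [[ 0.4525 -0.3537  0.075 ]]
tip? [[-0.0002  0.0017 -0.082 ]] top [[-0.0004  0.0029  0.033 ]]
[[318.4602 247.6627]]
[[317.4239 359.8016]]
```

The hole is visible at (319,206), with the drift tip at (319,245) and upright on the tool axis. Carrying it over the bore.

Call:
arm_command(linear=[[0.174,0.475,0],[0.174,0.475,0],[0.174,0.475,0],[0.174,0.475,0],[0,0,0]], delta_rot=[[0,0,0],[0,0,0],[0,0,0],[0,0,0],[0,0,0]])

```text
time: 7.22
ee_pos: [0.5372, -0.1226, 0.2709]
eef_rot: [[-0.321, 0.947, 0.0], [0.947, 0.321, 0.001], [0.001, 0.001, -1.0]]
contact_force: [-0.4, -0.6, -0.7]
opening: 0.0183
finger_force: 58.9
```

Run:
```python
from h import *
s=sensors.observe();p=np.array(s['ee_pos']);print(p,s['opening'],s['contact_force'])
im=save('wrist','w3.png');cm=cam('wrist')
for t in ['drift_tip','bore_mouth','pin_center']:
    for r in pinpoint('wrist',t)[:2]: print(t,np.round(r['score'],2),np.array(r['at']),proj('wrist',r['at'],cm)[0].round())
cv2.imwrite('pics/c3.png',cv2.resize(im[150:300,220:420,::-1],None,fx=4,fy=4,interpolation=cv2.INTER_CUBIC))
```

```text
[ 0.5372 -0.1226  0.2709] 0.01829064065003991 [-0.4017 -0.6417 -0.6917]
drift_tip 0.78 [ 0.5394 -0.1261  0.19  ] [322. 251.]
bore_mouth 0.91 [ 0.5365 -0.1249  0.1385] [318. 226.]
pin_center 0.65 [ 0.537  -0.1231  0.1114] [320. 215.]
```

View pics/c3.png

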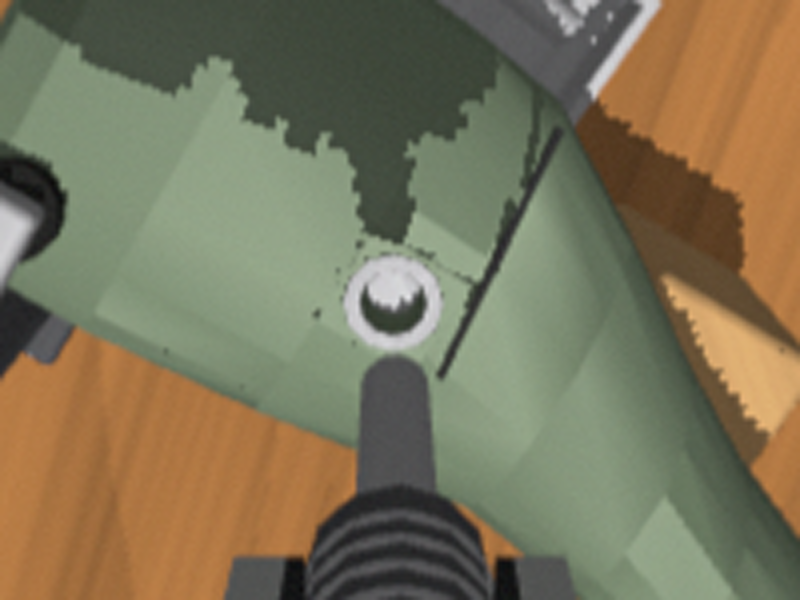

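Run:
```python
from h import *
s=sensors.observe();p=np.array(s['ee_pos']);R=np.array(s['eef_rot']);cm=cam('wrist')
b=unproj('wrist',[[318.4,225.6]],.140,cm)[0];print('bore',b)
# tip front edge
for dz in (-.082,-.080):
  f=unproj('wrist',[[318.6,238.7]],p[2]+dz,cm)[0];t=f-R[:,0]*.0035;print('tip',t,'move',b-t, 'tooloff',R.T@(t-p))
print('if drift on tcp axis: move',b-p)
print(proj('wrist',p+R[:,1]*np.array([[.005],[-.005]])+R[:,0]*.000+R[:,2]*.07,cm))
```

```text
bore [ 0.5357 -0.1274  0.14  ]
tip [ 0.5354 -0.1257  0.1888] move [ 0.0003 -0.0016 -0.0488] tooloff [0.0021 0.0001 0.082 ]
tip [ 0.5352 -0.1251  0.1908] move [ 0.0004 -0.0022 -0.0508] tooloff [0.0027 0.0001 0.08  ]
if drift on tcp axis: move [-0.0003  0.0003 -0.1308]
[[327.1291 254.1877]
 [309.5643 254.1858]]
```

```bash
cat >> h.py <<'E'
def rel(fn,off=(220,150)):
    s=sensors.observe();p=np.array(s['ee_pos']);R=np.array(s['eef_rot']);cm=cam('wrist')
    im=save('wrist',fn);g=cv2.cvtColor(im,cv2.COLOR_RGB2GRAY)
    cv2.imwrite('pics/c_'+fn,cv2.resize(im[off[1]:off[1]+150,off[0]:off[0]+200,::-1],None,fx=4,fy=4,interpolation=cv2.INTER_CUBIC))
    np.savez('rel.npz',p=p,R=R,e=cm[2],Rc=cm[3]);return im,p,R,cm
E
python3 - <<'E'
from h import *
im,p,R,cm=rel('w4.png');print(p,sensors.observe()['ee_pos'])
sub=im[150:300,220:420].astype(int)
# bright neutral ring
m=((sub.min(2)>150)&(np.ptp(sub,axis=2)<20)).astype(np.uint8)
n,l,st,c=cv2.connectedComponentsWithStats(m)
for i in range(1,n):
  if st[i,4]>60: print(st[i],c[i]+[220,150])
E
```

```text
[ 0.536  -0.1277  0.2708] [ 0.5359 -0.1279  0.2708]
[150   0  15  20  65] [376.4462 158.6   ]
[  0  43  12  28 183] [223.6667 203.8907]
[ 90  58  25  24 324] [322.1265 219.    ]
```

View pics/c_w4.png

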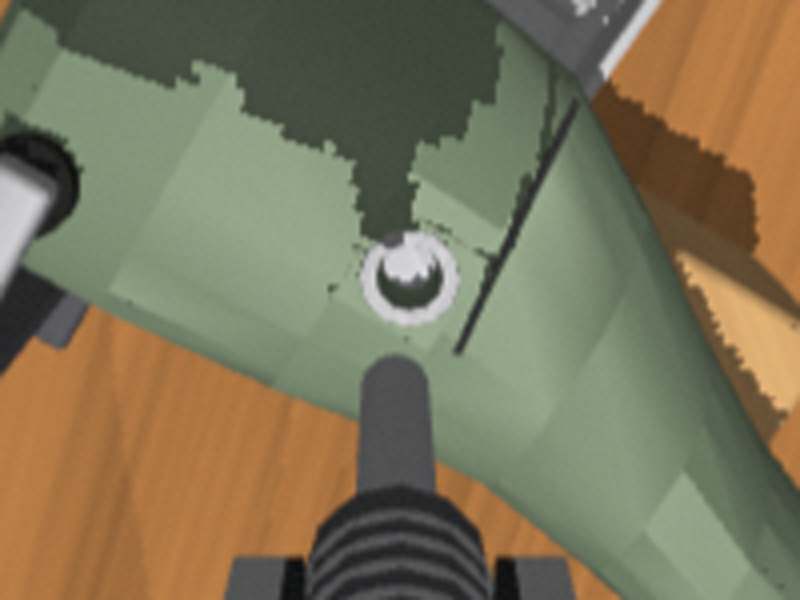

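Run:
```python
from h import *
z=np.load('rel.npz');K,d,_,_=cam('wrist');cm=(K,d,z['e'],z['Rc']);p=z['p'];R=z['R']
b=unproj('wrist',[[322.5,219.3]],.140,cm)[0];print('bore',b,'b-p',b-p)
for dz in (-.083,-.082,-.080):
  f=unproj('wrist',[[318.7,238.8]],p[2]+dz,cm)[0];t=f-R[:,0]*.0035;print('tip-p',t-p,'move',b-t,'tool',R.T@(b-t))
```

```text
bore [ 0.537 -0.122  0.14 ] b-p [ 0.001   0.0056 -0.1308]
tip-p [-0.0004  0.0016 -0.083 ] move [ 0.0014  0.004  -0.0478] tool [0.0034 0.0026 0.0478]
tip-p [-0.0005  0.0019 -0.082 ] move [ 0.0015  0.0037 -0.0488] tool [0.0031 0.0026 0.0488]
tip-p [-0.0007  0.0025 -0.08  ] move [ 0.0017  0.0032 -0.0508] tool [0.0025 0.0026 0.0508]
```

Call:
arm_command(linear=[[0.012,0.03,-0.16],[0,0,-0.16],[0,0,0],[0,0,0],[0,0,0]], delta_rot=[[0,0,0],[0,0,0],[0,0,0],[0,0,0],[0,0,0]])

```text
time: 8.1
ee_pos: [0.5382, -0.1237, 0.2334]
eef_rot: [[-0.316, 0.949, 0.001], [0.949, 0.316, -0.001], [-0.001, 0.001, -1.0]]
contact_force: [0.4, -0.1, -1.3]
opening: 0.0183
finger_force: 59.0
```

Run:
```python
from h import *
im,p,R,cm=rel('w5.png');print(p,sensors.observe()['ee_pos'],sensors.observe()['contact_force'])
sub=im[150:300,220:420].astype(int)
m=((sub.min(2)>150)&(np.ptp(sub,axis=2)<20)).astype(np.uint8)
n,l,st,c=cv2.connectedComponentsWithStats(m)
for i in range(1,n):
  if st[i,4]>60: print(st[i],c[i]+[220,150])
```

```text
[ 0.5382 -0.1237  0.2334] [ 0.5382 -0.1235  0.2334] [ 0.364   0.0505 -1.192 ]
[151   0  20  28 110] [380.4727 162.3909]
[ 83  79  21  22 174] [310.6437 236.8506]
[104  78   8  19  71] [327.7183 237.3099]
```

View pics/c_w5.png

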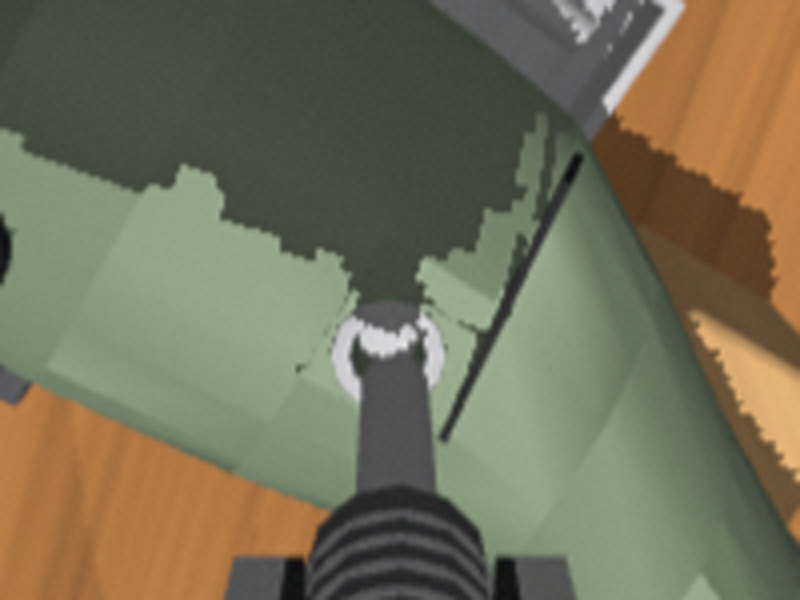

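Run:
```python
from h import *
z=np.load('rel.npz');K,d,_,_=cam('wrist');cm=(K,d,z['e'],z['Rc']);p=z['p'];R=z['R']
b=unproj('wrist',[[316.9,238]],.140,cm)[0];print('bore',b)
for dz in (-.084,-.082,-.080):
  f=unproj('wrist',[[318.7,238.8]],p[2]+dz,cm)[0];t=f-R[:,0]*.0035;print('tip-p',t-p,'move',b-t,'tool',R.T@(b-t))
```

```text
bore [ 0.5367 -0.1217  0.14  ]
tip-p [-0.0001  0.0013 -0.084 ] move [-0.0014  0.0007 -0.0094] tool [ 0.0011 -0.0011  0.0094]
tip-p [-0.0003  0.0019 -0.082 ] move [-0.0012  0.0001 -0.0114] tool [ 0.0005 -0.0011  0.0114]
tip-p [-0.0005  0.0025 -0.08  ] move [-0.001  -0.0005 -0.0134] tool [-0.0001 -0.0012  0.0134]
```

Call:
arm_command(linear=[[-0.01,0.002,-0.04],[0,0,-0.04],[0,0,-0.015],[0,0,-0.015],[0,0,0]], delta_rot=[[0,0,0],[0,0,0],[0,0,0],[0,0,0],[0,0,0]])

```text
time: 8.78
ee_pos: [0.5365, -0.1228, 0.2191]
eef_rot: [[-0.316, 0.949, -0.0], [0.949, 0.316, 0.0], [0.0, -0.0, -1.0]]
contact_force: [0.1, 0.1, -0.4]
opening: 0.0186
finger_force: 59.0
```

Call:
arm_command(linear=[[0,0,-0.012],[0,0,-0.012],[0,0,0]], delta_rot=[[0,0,0],[0,0,0],[0,0,0]])

```text
time: 9.15
ee_pos: [0.5364, -0.1228, 0.2163]
eef_rot: [[-0.316, 0.949, -0.0], [0.949, 0.316, 0.0], [0.0, -0.0, -1.0]]
contact_force: [-0.2, 0.3, -1.2]
opening: 0.0188
finger_force: 59.0
```

Call:
arm_command(linear=[[0,0,-0.015],[0,0,-0.015],[0,0,-0.015],[0,0,0]], delta_rot=[[0,0,0],[0,0,0],[0,0,0],[0,0,0]])

```text
time: 9.65
ee_pos: [0.5366, -0.1229, 0.2111]
eef_rot: [[-0.316, 0.949, 0.0], [0.949, 0.316, -0.0], [-0.0, 0.0, -1.0]]
contact_force: [-0.7, -0.2, 0.2]
opening: 0.0186
finger_force: 59.3
```

Call:
arm_command(linear=[[0,0,-0.02],[0,0,-0.02],[0,0,-0.02],[0,0,0]], delta_rot=[[0,0,0],[0,0,0],[0,0,0],[0,0,0]])

```text
time: 10.15
ee_pos: [0.5363, -0.1228, 0.2035]
eef_rot: [[-0.316, 0.949, -0.0], [0.949, 0.316, 0.0], [0.0, -0.0, -1.0]]
contact_force: [-0.1, 0.6, -1.7]
opening: 0.0183
finger_force: 59.3
```

Call:
arm_command(linear=[[0,0,-0.02],[0,0,-0.02],[0,0,-0.02],[0,0,0]], delta_rot=[[0,0,0],[0,0,0],[0,0,0],[0,0,0]])

```text
time: 10.65
ee_pos: [0.5363, -0.1228, 0.1962]
eef_rot: [[-0.316, 0.949, -0.001], [0.949, 0.316, 0.0], [0.0, -0.0, -1.0]]
contact_force: [0.2, 0.3, -1.5]
opening: 0.0186
finger_force: 59.1
```

Run:
```python
from h import *
im,p,R,cm=rel('w6.png');print(p,sensors.observe()['contact_force'])
```

```text
[ 0.5363 -0.1228  0.1962] [ 1.1004 -0.6995 -0.6732]
```

View pics/c_w6.png

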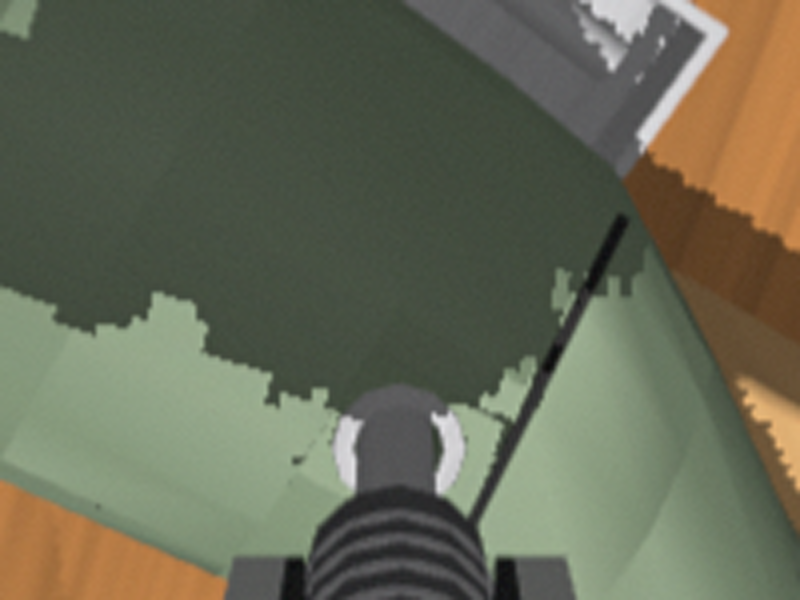

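Call:
arm_command(linear=[[0,0,-0.02],[0,0,-0.02],[0,0,-0.02],[0,0,0]], delta_rot=[[0,0,0],[0,0,0],[0,0,0],[0,0,0]])

```text
time: 11.2
ee_pos: [0.5368, -0.1227, 0.1892]
eef_rot: [[-0.316, 0.949, 0.001], [0.949, 0.316, 0.0], [0.0, 0.001, -1.0]]
contact_force: [1.0, 0.5, -1.4]
opening: 0.0184
finger_force: 58.9
```

Call:
arm_command(linear=[[0,0,-0.02],[0,0,-0.02],[0,0,0]], delta_rot=[[0,0,0],[0,0,0],[0,0,0]])

```text
time: 11.58
ee_pos: [0.5367, -0.1225, 0.1841]
eef_rot: [[-0.316, 0.949, 0.0], [0.949, 0.316, 0.001], [0.0, 0.0, -1.0]]
contact_force: [2.5, 0.6, -3.8]
opening: 0.0185
finger_force: 58.6
```

Run:
```python
from h import *
im,p,R,cm=rel('w7.png');s=sensors.observe();print(p,s['contact_force'],s['moment'])
g=lambda f:cv2.cvtColor(cv2.imread('pics/'+f),cv2.COLOR_BGR2GRAY)
a=g('w2.png')
for f in ['w4.png','w6.png','w7.png']:
  r=cv2.matchTemplate(g(f)[250:410,280:360],a[275:385,298:342],cv2.TM_CCOEFF_NORMED);_,v,_,l=cv2.minMaxLoc(r);print(f,v,np.array(l)-[18,25])
for c in ['wrist','top','scene']:
  if c!='wrist': grab_frame(c)
  for t in ['drift_grip','pin_center','pin1_center','bore_mouth']:
    for r in pinpoint(c,t)[:4]: print(c,t,np.round(r['score'],2),np.array(r['at']))
```

```text
[ 0.5367 -0.1225  0.1841] [ 4.1352  0.8947 -4.2163] [ 0.1192 -0.7022  0.0559]
w4.png 0.9757440090179443 [0 0]
w6.png 0.9581300020217896 [0 0]
w7.png 0.981783390045166 [0 0]
wrist pin1_center 0.88 [ 0.5522 -0.0708  0.0096]
wrist bore_mouth 0.9 [ 0.5417 -0.1226  0.1404]
top drift_grip 0.69 [ 0.7519  0.2904 -0.0013]
top drift_grip 0.58 [0.7702 0.1502 0.0008]
top drift_grip 0.44 [ 0.4436 -0.3506  0.0743]
top bore_mouth 0.85 [ 0.538  -0.1265  0.1405]
scene drift_grip 0.73 [ 0.7708  0.147  -0.0005]
scene drift_grip 0.5 [ 0.5386 -0.1248  0.1976]
scene pin_center 0.45 [ 0.5209 -0.1365  0.0063]
scene pin1_center 0.57 [ 0.5335 -0.1166 -0.0031]
scene pin1_center 0.5 [0.4772 0.3571 0.0719]
scene bore_mouth 0.78 [ 0.5356 -0.1201  0.1367]
```

Call:
arm_command(linear=[[0.006,0,-0.02],[0,0,-0.02]], delta_rot=[[0,0,0],[0,0,0]])

```text
time: 12.58
ee_pos: [0.5374, -0.123, 0.1809]
eef_rot: [[-0.316, 0.949, 0.001], [0.949, 0.316, -0.001], [-0.001, 0.0, -1.0]]
contact_force: [-0.1, 2.4, 6.4]
opening: 0.0185
finger_force: 60.5
```

Call:
arm_command(linear=[[0,0,-0.03],[0,0,-0.03],[0,0,0]], delta_rot=[[0,0,0],[0,0,0],[0,0,0]])

```text
time: 12.95
ee_pos: [0.5368, -0.1227, 0.1726]
eef_rot: [[-0.316, 0.949, -0.001], [0.949, 0.316, 0.0], [0.0, -0.001, -1.0]]
contact_force: [0.7, 1.2, -4.0]
opening: 0.0185
finger_force: 59.3
```

Run:
```python
from h import *
s=sensors.observe();print(s['ee_pos'],s['contact_force'],s['moment'])
for c in ['scene','top','wrist']:
  im=save(c,c+'8.png')
  for t in ['pin_center','pan_knob']:
    for r in pinpoint(c,t)[:4]: print(c,t,np.round(r['score'],2),np.array(r['at']),proj(c,r['at'])[0])
  for r in recognise(c,'pin_center')[:5]: print(c,'rec',np.round(r['score'],2),np.array(r['at']))
```

```text
[ 0.5368 -0.1227  0.1726] [ 0.6759  1.1902 -3.9835] [ 0.3407 -0.4897 -0.0098]
scene pin_center 0.64 [ 0.5194 -0.1371  0.0055] [297.5082 295.7598]
scene pan_knob 0.81 [ 0.3516 -0.2979  0.02  ] [202.7426 297.3485]
scene pan_knob 0.79 [0.5642 0.0056 0.025 ] [346.0222 267.3594]
scene pan_knob 0.57 [0.3763 0.1674 0.0262] [328.0513 209.759 ]
scene rec 0.55 [ 0.5223 -0.1359  0.0119]
scene rec 0.53 [ 0.5479 -0.157   0.1111]
top pan_knob 0.9 [ 0.3477 -0.2959  0.0238] [414.9743 302.0536]
top pan_knob 0.85 [0.3755 0.175  0.0235] [241.0058 292.6817]
top pan_knob 0.61 [0.5651 0.0039 0.0254] [303.9734 223.0356]
wrist pan_knob 0.92 [ 0.3474 -0.2961  0.0249] [ 41.9246 340.2274]
wrist pan_knob 0.88 [ 0.5664 -0.001   0.0256] [415.9964  70.0627]
```

Call:
arm_command(linear=[[0,0,0.05],[0,0,0.15],[0,0,0.25],[0,0,0.25],[0,0,0.13]], delta_rot=[[0,0,0],[0,0,0],[0,0,0],[0,0,0],[0,0,0]])

```text
time: 14.18
ee_pos: [0.5379, -0.1236, 0.2747]
eef_rot: [[-0.316, 0.949, 0.003], [0.949, 0.316, -0.002], [-0.003, 0.002, -1.0]]
contact_force: [0.8, -1.3, -2.7]
opening: 0.0184
finger_force: 60.5
```

Call:
arm_command(linear=[[-0.175,-0.484,0],[-0.175,-0.484,0],[-0.175,-0.484,0],[-0.175,-0.484,0],[0,0,-0.3]], delta_rot=[[0,0,0],[0,0,0],[0,0,0],[0,0,0],[0,0,0]])

```text
time: 14.8
ee_pos: [0.4531, -0.3617, 0.2385]
eef_rot: [[-0.311, 0.95, 0.004], [0.95, 0.312, -0.007], [-0.008, 0.002, -1.0]]
contact_force: [0.4, 0.4, -2.2]
opening: 0.0182
finger_force: 60.6
```

Call:
arm_command(linear=[[0,0,-0.2],[0,0,0],[0,0,0]], delta_rot=[[0,0,0],[0,0,0],[0,0,0]])

```text
time: 15.18
ee_pos: [0.4536, -0.3555, 0.2131]
eef_rot: [[-0.317, 0.949, 0.0], [0.949, 0.317, -0.001], [-0.001, 0.0, -1.0]]
contact_force: [-0.5, -0.6, -0.6]
opening: 0.0181
finger_force: 60.6
```

Call:
arm_command(linear=[[-0.005,0,-0.2],[0,0,-0.2],[0,0,-0.06],[0,0,-0.04],[0,0,0]], delta_rot=[[0,0,0],[0,0,0],[0,0,0],[0,0,0],[0,0,0]])

```text
time: 15.8
ee_pos: [0.4531, -0.3555, 0.1529]
eef_rot: [[-0.316, 0.949, 0.001], [0.949, 0.316, -0.001], [-0.001, 0.0, -1.0]]
contact_force: [0.0, -0.6, -1.1]
opening: 0.0186
finger_force: 60.6
```

Call:
arm_command(linear=[[0,0,-0.1],[0,0,-0.15],[0,0,-0.12],[0,0,-0.05],[0,0,0]], delta_rot=[[0,0,0],[0,0,0],[0,0,0],[0,0,0],[0,0,0]])

```text
time: 16.42
ee_pos: [0.4524, -0.355, 0.1013]
eef_rot: [[-0.316, 0.949, -0.001], [0.949, 0.316, 0.001], [0.001, -0.001, -1.0]]
contact_force: [0.5, 0.5, -2.0]
opening: 0.0182
finger_force: 60.6
```

Down another 8 mm, open, then rise.

Call:
arm_command(linear=[[0,0,-0.04],[0,0,-0.03],[0,0,0],[0,0,0]], delta_rot=[[0,0,0],[0,0,0],[0,0,0],[0,0,0]])

```text
time: 16.92
ee_pos: [0.4526, -0.3552, 0.0935]
eef_rot: [[-0.316, 0.949, 0.0], [0.949, 0.316, -0.0], [-0.0, -0.0, -1.0]]
contact_force: [0.4, -0.2, -1.7]
opening: 0.0187
finger_force: 60.6
```

Call:
arm_command(linear=[[0,0,0],[0,0,0],[0,0,0],[0,0,0]], delta_rot=[[0,0,0],[0,0,0],[0,0,0],[0,0,0]], hand=0.3)

```text
time: 17.42
ee_pos: [0.4526, -0.3552, 0.0935]
eef_rot: [[-0.316, 0.949, -0.0], [0.949, 0.316, -0.0], [-0.0, -0.0, -1.0]]
contact_force: [-0.5, -0.8, -0.3]
opening: 0.0599
finger_force: 0.0
```

Call:
arm_command(linear=[[0,0,0.2],[0,0,0.3],[0,0,0.4],[0,0,0.4],[0,0,0.2]], delta_rot=[[0,0,0],[0,0,0],[0,0,0],[0,0,0],[0,0,0]])

```text
time: 18.05
ee_pos: [0.4535, -0.356, 0.2766]
eef_rot: [[-0.316, 0.949, 0.003], [0.949, 0.316, -0.003], [-0.004, 0.002, -1.0]]
contact_force: [0.9, -0.6, -1.3]
opening: 0.06
finger_force: 0.0
```

Run:
```python
from h import *
s=sensors.observe();print(s['ee_pos'],s['qpos'],s['time'])
for c in ['wrist','scene']:
  cm=cam(c);im=save(c,c+'9.png')
  for t in ['drift_grip','block_hole','pin_center','pan_center','pan_knob','bore_mouth']:
    for r in pinpoint(c,t)[:3]: print(c,t,np.round(r['score'],2),np.array(r['at']),proj(c,r['at'],cm)[0])
```

```text
[ 0.4535 -0.356   0.2766] [-44.9924  16.3324  86.207   -0.0061  77.2132 -63.4296] 18.05
wrist drift_grip 0.72 [ 0.4541 -0.3532  0.1024] [320.1133 208.6586]
wrist pan_center 0.72 [ 0.233  -0.2605  0.0199] [122.9975  20.6863]
wrist pan_knob 0.88 [ 0.3486 -0.2966  0.0257] [232.8552 100.5529]
scene block_hole 0.71 [ 0.4513 -0.3551  0.0727] [208.8809 317.803 ]
scene block_hole 0.16 [ 0.5333 -0.117  -0.003 ] [306.9255 296.0284]
scene pin_center 0.6 [ 0.5191 -0.1348  0.0075] [298.0001 294.6388]
scene pan_center 0.93 [0.3812 0.0417 0.017 ] [302.0449 233.8213]
scene pan_center 0.77 [ 0.5356 -0.1119  0.0194] [308.8374 289.2884]
scene pan_center 0.72 [ 0.2367 -0.2581  0.0209] [185.2841 267.3865]
scene pan_knob 0.96 [0.3769 0.1683 0.0246] [328.3841 210.1176]
scene pan_knob 0.86 [0.5636 0.0042 0.0257] [345.5302 267.3572]
scene bore_mouth 0.68 [ 0.5324 -0.1221  0.1339] [304.5783 257.8243]
```

Call:
arm_command(linear=[[0.132,0.428,0],[0.132,0.428,0],[0.132,0.428,0],[0.132,0.428,0],[0.132,0.428,0]], delta_rot=[[0,0,-0.0255],[0,0,-0.0255],[0,0,-0.0255],[0,0,-0.0255],[0,0,-0.0255]])

```text
time: 19.38
ee_pos: [0.5322, -0.0967, 0.2735]
eef_rot: [[0.082, 0.997, 0.0], [0.997, -0.082, -0.0], [-0.0, 0.0, -1.0]]
contact_force: [0.0, -0.6, 0.4]
opening: 0.0597
finger_force: 0.0
```

Call:
arm_command(linear=[[0.132,0.42,0],[0.132,0.42,-0.2],[0,0,-0.4],[0,0,-0.4],[0,0,0]], delta_rot=[[0,0,-0.0255],[0,0,-0.0255],[0,0,0],[0,0,0],[0,0,0]])

```text
time: 20.0
ee_pos: [0.5603, 0.0031, 0.1502]
eef_rot: [[0.236, 0.972, -0.008], [0.972, -0.236, 0.001], [-0.001, -0.008, -1.0]]
contact_force: [-0.2, 0.5, -0.0]
opening: 0.0601
finger_force: 0.0
```

Run:
```python
from h import *
s=sensors.observe();print(s['ee_pos'],np.array(s['eef_rot'])[:,1],s['time'])
cm=cam('wrist');im=save('wrist','w10.png')
for t in ['pan_knob','pan_center']:
    for r in pinpoint('wrist',t)[:3]: print(t,np.round(r['score'],2),np.array(r['at']),proj('wrist',r['at'],cm)[0])
o=outline_of('wrist','pan_knob')
for q in o[:3]:
  ys,xs=np.where(q['pixels']);print(q['score'],xs.min(),xs.max(),ys.min(),ys.max())
b=unproj('wrist',[[320,250]],.025,cm);print(b)
# brown ball mask
hsv=cv2.cvtColor(im,cv2.COLOR_RGB2HSV);k=proj('wrist',[.5645,.0035,.025],cm)[0];print(k)
```

```text
[0.5603 0.0031 0.1502] [ 0.9716 -0.2363 -0.0082] 20.0
pan_knob 0.61 [0.5659 0.0017 0.0225] [329.2166 227.4192]
pan_center 0.91 [0.3825 0.0498 0.0164] [ 70.5426 220.2684]
pan_center 0.79 [ 0.533  -0.1145  0.0161] [322.4689 368.162 ]
0.61 0 143 78 319
0.58 283 370 210 410
[[ 0.5558 -0.0124  0.025 ]]
[326.7402 226.4122]
```

Call:
arm_command(linear=[[0,0,-0.3],[0,0,-0.4],[0,0,-0.3],[0,0,-0.1],[0,0,0]], delta_rot=[[0,0,0],[0,0,0],[0,0,0],[0,0,0],[0,0,0]])

```text
time: 20.82
ee_pos: [0.5644, 0.0022, 0.0223]
eef_rot: [[0.237, 0.972, 0.001], [0.972, -0.237, -0.0], [0.0, 0.001, -1.0]]
contact_force: [0.1, 0.2, -0.5]
opening: 0.0596
finger_force: 0.0
```

Call:
arm_command(linear=[[0,0.01,-0.06],[0,0,-0.06],[0,0,0],[0,0,0]], delta_rot=[[0,0,0],[0,0,0],[0,0,0],[0,0,0]])

```text
time: 21.32
ee_pos: [0.5636, 0.0037, 0.0071]
eef_rot: [[0.237, 0.972, 0.0], [0.972, -0.237, 0.0], [0.0, 0.0, -1.0]]
contact_force: [0.5, -0.0, 0.0]
opening: 0.0596
finger_force: 0.0
```

Call:
arm_command(linear=[[0,0,0],[0,0,0],[0,0,0],[0,0,0],[0,0,0]], delta_rot=[[0,0,0],[0,0,0],[0,0,0],[0,0,0],[0,0,0]], hand=1, squeeze=40)

```text
time: 21.95
ee_pos: [0.5638, 0.0037, 0.0073]
eef_rot: [[0.237, 0.972, 0.001], [0.972, -0.237, -0.0], [0.0, 0.001, -1.0]]
contact_force: [-0.4, 1.1, 5.3]
opening: 0.0172
finger_force: 38.9
```

Call:
arm_command(linear=[[0.012,0.05,0],[0.025,0.1,0],[0.034,0.14,0],[0.036,0.15,0],[0.036,0.15,0]], delta_rot=[[0,0,0],[0,0,0],[0,0,0],[0,0,0],[0,0,0]])

```text
time: 22.58
ee_pos: [0.5804, 0.0747, 0.0069]
eef_rot: [[0.237, 0.972, -0.001], [0.972, -0.237, -0.001], [-0.001, -0.001, -1.0]]
contact_force: [-1.3, -4.4, 4.3]
opening: 0.0173
finger_force: 38.9
```

Call:
arm_command(linear=[[0.036,0.15,0],[0.036,0.15,0],[0.036,0.15,0],[0.036,0.15,0],[0.024,0.1,0]], delta_rot=[[0,0,0],[0,0,0],[0,0,0],[0,0,0],[0,0,0]])

```text
time: 23.2
ee_pos: [0.6006, 0.1593, 0.0069]
eef_rot: [[0.236, 0.972, -0.001], [0.972, -0.236, -0.0], [-0.001, -0.001, -1.0]]
contact_force: [-1.0, -5.1, 4.7]
opening: 0.0176
finger_force: 38.9
```

Call:
arm_command(linear=[[0.012,0.05,0],[0,0,0]], delta_rot=[[0,0,0],[0,0,0]])

```text
time: 23.45
ee_pos: [0.6023, 0.1655, 0.0071]
eef_rot: [[0.237, 0.972, -0.0], [0.972, -0.237, 0.001], [0.001, -0.0, -1.0]]
contact_force: [-0.7, -0.4, 5.5]
opening: 0.0173
finger_force: 39.0
```

Run:
```python
from h import *
s=sensors.observe();print(s['ee_pos'],s['time'],s['opening'],s['contact_force'])
for c in ['top','scene','wrist']:
  cm=cam(c);im=save(c,c+'11.png')
  for t in ['pan_knob','pan_center','pin1_center','pin_center']:
    for r in pinpoint(c,t)[:5]: print(c,t,np.round(r['score'],2),np.array(r['at']),proj(c,r['at'],cm)[0])
```

```text
[0.6023 0.1655 0.0071] 23.45 0.01730331017507204 [-0.725  -0.3908  5.5011]
top pan_knob 0.89 [ 0.3473 -0.2987  0.0237] [416.0023 302.1959]
top pan_knob 0.48 [ 0.6352 -0.4158  0.0007] [453.4293 199.0761]
top pan_center 0.87 [0.3783 0.0446 0.0143] [289.2941 291.5467]
top pan_center 0.78 [0.5725 0.0501 0.021 ] [287.1978 220.6962]
top pan_center 0.74 [ 0.2369 -0.2594  0.0172] [402.0481 343.442 ]
top pin1_center 0.47 [0.5833 0.0931 0.0095] [271.8697 217.5664]
top pin_center 0.4 [0.5568 0.0289 0.0083] [295.0409 226.9782]
scene pan_knob 0.84 [ 0.35   -0.2983  0.0217] [202.0751 296.6693]
scene pan_knob 0.77 [0.5989 0.1646 0.0264] [390.2969 241.4843]
scene pan_knob 0.57 [0.38   0.1681 0.0253] [329.1585 210.3689]
scene pan_knob 0.25 [ 0.5333 -0.1198  0.1373] [305.4874 256.4163]
scene pan_center 0.69 [0.3762 0.0466 0.0165] [301.8376 232.3716]
scene pan_center 0.6 [ 0.24   -0.2631  0.0196] [184.6625 269.351 ]
scene pin1_center 0.38 [0.5858 0.0906 0.0047] [370.6547 259.276 ]
scene pin_center 0.74 [ 0.4522 -0.3556  0.1019] [207.0168 309.5159]
scene pin_center 0.44 [0.5563 0.0285 0.0067] [348.4697 266.2603]
wrist pan_knob 0.93 [0.6012 0.1633 0.0249] [317.8194 340.7521]
```

Call:
arm_command(linear=[[0,0,0],[0,0,0],[0,0,0],[0,0,0]], delta_rot=[[0,0,0],[0,0,0],[0,0,0],[0,0,0]], hand=0)

```text
time: 24.7
ee_pos: [0.6022, 0.1644, 0.0068]
eef_rot: [[0.237, 0.972, -0.0], [0.972, -0.237, 0.0], [0.0, -0.0, -1.0]]
contact_force: [0.5, 0.9, 0.0]
opening: 0.0851
finger_force: 0.0
```

Call:
arm_command(linear=[[0,0,0.4],[0,0,0.5],[-0.08,-0.33,0.3],[-0.08,-0.33,0],[-0.082,-0.33,0]], delta_rot=[[0,0,0],[0,0,0],[0,0,0],[0,0,0],[0,0,0]])

```text
time: 25.32
ee_pos: [0.5733, 0.0447, 0.1519]
eef_rot: [[0.236, 0.972, 0.002], [0.972, -0.236, -0.0], [0.0, 0.002, -1.0]]
contact_force: [0.1, -0.3, -0.7]
opening: 0.0853
finger_force: 0.0
```

Call:
arm_command(linear=[[0,0,0],[0,0,0]], delta_rot=[[0,0,0],[0,0,0]])

```text
time: 25.58
ee_pos: [0.5734, 0.0459, 0.1511]
eef_rot: [[0.237, 0.971, 0.0], [0.971, -0.237, 0.001], [0.001, 0.0, -1.0]]
contact_force: [-0.0, 0.1, -0.4]
opening: 0.0855
finger_force: 0.0
```

Run:
```python
from h import *
s=sensors.observe();print(s['ee_pos'],s['time'],s['opening'],s['contact_force'])
cm=cam('wrist');im=save('wrist','w12.png')
for t in ['pan_center','pin1_center','pin_center','pan_knob']:
    for r in pinpoint('wrist',t)[:6]: print(t,np.round(r['score'],2),np.array(r['at']),proj('wrist',r['at'],cm)[0])
```

```text
[0.5734 0.0459 0.1511] 25.575 0.08548710379370135 [-0.0268  0.0537 -0.3637]
pan_center 0.87 [0.3821 0.0497 0.0191] [ 73.3319 279.3365]
pan_center 0.65 [0.5715 0.0462 0.0151] [316.865  224.8714]
pin1_center 0.65 [0.5881 0.0919 0.0062] [324.1846 156.4597]
pin_center 0.7 [0.5556 0.0273 0.005 ] [302.7598 249.284 ]
pan_knob 0.76 [0.5996 0.1618 0.0254] [316.1844  44.4552]
```

View pics/w12.png

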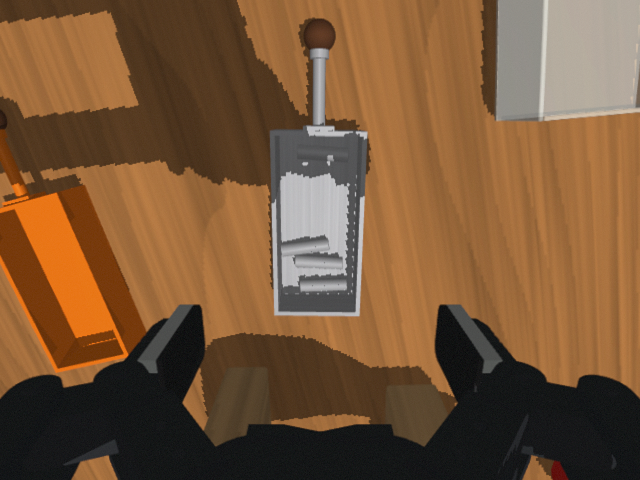

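All four pins are in the pan, at (323,154), (304,245), (319,261) and (323,285). The pan is square to the tool, with rim corners about (271,132), (367,132), (359,315) and (275,315).

Run:
```python
from h import *
s=sensors.observe();p=np.array(s['ee_pos']);R=np.array(s['eef_rot']);cm=cam('wrist')
c=unproj('wrist',[[271,131],[368,131],[360,315],[275,315]],.034,cm);m=c.mean(0)
v=(c[0]+c[1]-c[2]-c[3])/2;print(m,m-p,'len',np.linalg.norm(v),'w',np.linalg.norm(c[1]-c[0]),np.linalg.norm(c[2]-c[3]),np.degrees(np.arctan2(v[1],v[0])),np.degrees(np.arctan2(R[1,0],R[0,0])))
```

```text
[0.573  0.0485 0.034 ] [-0.0003  0.0019 -0.1168] len 0.12980126796918218 w 0.06167221119037192 0.062003675130790775 75.73686845733563 76.37417331714525
```

Call:
arm_command(linear=[[0,0.014,-0.35],[0,0,-0.4],[0,0,-0.3],[0,0,-0.12],[0,0,0]], delta_rot=[[0,0,0],[0,0,0],[0,0,0],[0,0,0],[0,0,0]])

```text
time: 26.45
ee_pos: [0.5728, 0.0477, 0.01]
eef_rot: [[0.236, 0.972, -0.002], [0.972, -0.236, 0.0], [-0.0, -0.002, -1.0]]
contact_force: [0.2, -0.5, 0.2]
opening: 0.0854
finger_force: 0.0
```

Call:
arm_command(linear=[[0,0,-0.03],[0,0,0],[0,0,0]], delta_rot=[[0,0,0],[0,0,0],[0,0,0]])

```text
time: 26.82
ee_pos: [0.5739, 0.0473, 0.0079]
eef_rot: [[0.237, 0.972, 0.002], [0.972, -0.237, -0.0], [0.0, 0.001, -1.0]]
contact_force: [-0.2, 0.0, 0.6]
opening: 0.0854
finger_force: 0.0
```

Call:
arm_command(linear=[[0,0,0],[0,0,0],[0,0,0],[0,0,0],[0,0,0]], delta_rot=[[0,0,0],[0,0,0],[0,0,0],[0,0,0],[0,0,0]], hand=1, squeeze=80)

```text
time: 27.45
ee_pos: [0.5732, 0.0473, 0.0077]
eef_rot: [[0.237, 0.972, 0.0], [0.972, -0.237, 0.0], [0.0, 0.0, -1.0]]
contact_force: [-1.3, -0.5, 7.4]
opening: 0.0602
finger_force: 86.9
```

Call:
arm_command(linear=[[0,0,0.03],[0,0,0.06],[0,0,0.12],[0,0,0.18],[0,0,0.2]], delta_rot=[[0,0,0],[0,0,0],[0,0,0],[0,0,0],[0,0,0]])

```text
time: 28.08
ee_pos: [0.5729, 0.0474, 0.0788]
eef_rot: [[0.237, 0.972, -0.001], [0.972, -0.237, 0.0], [-0.0, -0.001, -1.0]]
contact_force: [0.7, -0.7, -5.3]
opening: 0.0606
finger_force: 87.9
```

Call:
arm_command(linear=[[0,0,0.2],[0,0,0.2],[0,0,0.15],[0,0,0.06],[0,0,0]], delta_rot=[[0,0,0],[0,0,0],[0,0,0],[0,0,0],[0,0,0]])

```text
time: 28.7
ee_pos: [0.5733, 0.0473, 0.1515]
eef_rot: [[0.237, 0.972, 0.001], [0.972, -0.237, 0.0], [0.0, 0.001, -1.0]]
contact_force: [0.1, -0.7, -5.8]
opening: 0.0603
finger_force: 87.9
```

Run:
```python
from h import *
s=sensors.observe();p=np.array(s['ee_pos']);R=np.array(s['eef_rot']);print(p,s['time'],s['opening'],s['contact_force'],s['moment'])
for c in ['wrist','scene','top']:
  cm=cam(c);im=save(c,c+'13.png')
  for t in ['pan_center','pan_knob','pin_center','stand_top']:
    for r in pinpoint(c,t)[:3]: print(c,t,np.round(r['score'],2),np.array(r['at']),R.T@(np.array(r['at'])-p))
```

```text
[0.5733 0.0473 0.1515] 28.7 0.0602608225951585 [ 0.1495 -0.6569 -5.8294] [-0.0268 -0.003   0.0025]
wrist pan_center 0.96 [0.5721 0.0468 0.1613] [-0.0008 -0.001  -0.0098]
wrist pan_center 0.66 [0.3808 0.0481 0.0148] [-0.0449 -0.1873  0.1366]
wrist pan_center 0.4 [0.5903 0.0921 0.1514] [0.0475 0.0059 0.0001]
wrist pan_knob 0.43 [0.7702 0.1469 0.0004] [0.1433 0.1677 0.1513]
wrist pin_center 0.95 [0.5582 0.0289 0.1519] [-0.0215 -0.0103 -0.0004]
scene pan_center 0.9 [0.5731 0.0461 0.1649] [-0.0013  0.0001 -0.0134]
scene pan_center 0.73 [ 0.237  -0.2593  0.0156] [-0.3776 -0.2542  0.1356]
scene pan_center 0.57 [0.3768 0.0413 0.0152] [-0.0524 -0.1896  0.1361]
scene pan_knob 0.86 [ 0.3499 -0.2977  0.0204] [-0.3881 -0.1355  0.1309]
scene pan_knob 0.77 [0.3785 0.1669 0.0232] [ 0.07   -0.2176  0.1282]
scene pan_knob 0.64 [0.6015 0.1675 0.1687] [ 0.1234 -0.001  -0.0172]
scene pin_center 0.58 [0.5563 0.0237 0.1481] [-0.027  -0.0109  0.0034]
scene stand_top 0.57 [0.476  0.3564 0.0721] [ 0.2772 -0.1677  0.0793]
top pan_center 0.73 [ 0.2374 -0.2617  0.0178] [-0.3798 -0.2533  0.1334]
top pan_center 0.6 [0.5732 0.0507 0.1582] [ 0.0032 -0.0009 -0.0067]
top pan_knob 0.85 [0.5983 0.167  0.171 ] [ 0.1222 -0.004  -0.0195]
top pan_knob 0.67 [ 0.3473 -0.2993  0.0261] [-0.3903 -0.1376  0.1252]
top pin_center 0.33 [0.6013 0.1649 0.1699] [ 0.1208 -0.0006 -0.0184]
top stand_top 0.96 [0.4775 0.3531 0.0797] [ 0.2744 -0.1655  0.0717]
```

Call:
arm_command(linear=[[-0.03,0.1,0],[-0.06,0.2,0],[-0.103,0.328,0],[-0.103,0.328,0],[-0.103,0.328,0]], delta_rot=[[0,0,0],[0,0,0],[0,0,0],[0,0,0],[0,0,0]])

```text
time: 30.08
ee_pos: [0.5244, 0.2033, 0.1511]
eef_rot: [[0.237, 0.972, -0.0], [0.972, -0.237, 0.0], [0.0, -0.0, -1.0]]
contact_force: [1.2, 0.2, -5.1]
opening: 0.0606
finger_force: 87.9
```

Call:
arm_command(linear=[[-0.103,0.328,0],[-0.103,0.328,0],[-0.103,0.328,0],[-0.063,0.2,0],[-0.03,0.09,0]], delta_rot=[[0,0,0],[0,0,0],[0,0,0],[0,0,0],[0,0,0]])

```text
time: 30.7
ee_pos: [0.4759, 0.3561, 0.151]
eef_rot: [[0.235, 0.972, -0.0], [0.972, -0.235, 0.0], [0.0, -0.0, -1.0]]
contact_force: [0.2, -0.0, -6.7]
opening: 0.0608
finger_force: 87.9
```

Call:
arm_command(linear=[[0,0,-0.1],[0,0,-0.15],[0,0,-0.13],[0,0,-0.06],[0,0,0]], delta_rot=[[0,0,0],[0,0,0],[0,0,0],[0,0,0],[0,0,0]])

```text
time: 31.32
ee_pos: [0.4769, 0.3536, 0.0974]
eef_rot: [[0.237, 0.971, -0.001], [0.971, -0.237, -0.001], [-0.001, -0.001, -1.0]]
contact_force: [-0.4, -0.3, -5.4]
opening: 0.0605
finger_force: 87.9
```

Run:
```python
from h import *
s=sensors.observe();p=np.array(s['ee_pos']);R=np.array(s['eef_rot']);print(p,s['time'],s['contact_force'],s['moment'])
for c in ['wrist','scene','top']:
  cm=cam(c);im=save(c,c+'14.png')
  for t in ['pan_center','stand_top']:
    for r in pinpoint(c,t)[:3]: print(c,t,np.round(r['score'],2),np.array(r['at']))
```

```text
[0.4769 0.3536 0.0974] 31.325 [-0.4014 -0.3352 -5.3793] [0.0077 0.0377 0.0213]
wrist pan_center 0.92 [0.4737 0.3523 0.1067]
scene pan_center 0.96 [0.3782 0.0433 0.0157]
scene pan_center 0.87 [ 0.2358 -0.261   0.0175]
scene pan_center 0.83 [0.4775 0.3538 0.1083]
scene stand_top 0.91 [0.4773 0.3556 0.0739]
top pan_center 0.83 [ 0.2341 -0.2584  0.0186]
top pan_center 0.79 [0.4813 0.3546 0.1038]
top pan_center 0.7 [0.3762 0.0469 0.0149]
top stand_top 0.7 [0.4784 0.3542 0.0787]
```

Call:
arm_command(linear=[[0,0,-0.04],[0,0,-0.04],[0,0,-0.02],[0,0,-0.012],[0,0,0]], delta_rot=[[0,0,0],[0,0,0],[0,0,0],[0,0,0],[0,0,0]])

```text
time: 32.4
ee_pos: [0.4771, 0.3543, 0.0846]
eef_rot: [[0.237, 0.972, -0.0], [0.972, -0.237, -0.0], [-0.0, -0.0, -1.0]]
contact_force: [-0.2, 0.2, -5.7]
opening: 0.0605
finger_force: 88.0
```

Call:
arm_command(linear=[[0,0,-0.008],[0,0,0]], delta_rot=[[0,0,0],[0,0,0]])

```text
time: 32.65
ee_pos: [0.4771, 0.3543, 0.0838]
eef_rot: [[0.237, 0.972, -0.0], [0.972, -0.237, 0.0], [0.0, -0.0, -1.0]]
contact_force: [0.6, 0.7, -5.8]
opening: 0.0603
finger_force: 88.0
```

Call:
arm_command(linear=[[0,0,-0.008],[0,0,0],[0,0,0]], delta_rot=[[0,0,0],[0,0,0],[0,0,0]])

```text
time: 33.02
ee_pos: [0.477, 0.3543, 0.0828]
eef_rot: [[0.237, 0.972, -0.0], [0.972, -0.237, 0.0], [-0.0, -0.0, -1.0]]
contact_force: [0.1, -0.1, -6.4]
opening: 0.0604
finger_force: 88.0
```

Call:
arm_command(linear=[[0,0,-0.006],[0,0,0],[0,0,0]], delta_rot=[[0,0,0],[0,0,0],[0,0,0]])

```text
time: 33.4
ee_pos: [0.4771, 0.3543, 0.0828]
eef_rot: [[0.237, 0.972, 0.0], [0.972, -0.237, 0.0], [0.0, 0.0, -1.0]]
contact_force: [-2.6, -2.2, 6.0]
opening: 0.0602
finger_force: 89.4
```

Contact: the pan is down. Opening gently, then rising clear.

Call:
arm_command(linear=[[0,0,0],[0,0,0],[0,0,0],[0,0,0]], delta_rot=[[0,0,0],[0,0,0],[0,0,0],[0,0,0]], hand=0)

```text
time: 33.9
ee_pos: [0.4772, 0.3544, 0.0821]
eef_rot: [[0.237, 0.972, 0.0], [0.972, -0.237, 0.0], [0.0, 0.0, -1.0]]
contact_force: [-0.6, -0.2, 0.0]
opening: 0.0853
finger_force: 0.0
```

Call:
arm_command(linear=[[0,0,0.1],[0,0,0.2],[0,0,0.4],[0,0,0.3],[0,0,0]], delta_rot=[[0,0,0],[0,0,0],[0,0,0],[0,0,0],[0,0,0]])

```text
time: 34.52
ee_pos: [0.4793, 0.3556, 0.2064]
eef_rot: [[0.237, 0.972, 0.007], [0.972, -0.237, 0.004], [0.005, 0.006, -1.0]]
contact_force: [-0.3, -0.1, -0.4]
opening: 0.0852
finger_force: 0.0
```

Run:
```python
from h import *
s=sensors.observe();print(s['ee_pos'],s['time'],s['opening'],s['contact_force'])
for c in ['wrist','scene','top']:
  im=save(c,c+'15.png')
  for t in ['pan_center','pan_knob','stand_top','pin_center','drift_grip','block_hole']:
    for r in pinpoint(c,t)[:4]: print(c,t,np.round(r['score'],2),np.array(r['at']))
```

```text
[0.4793 0.3556 0.2064] 34.525 0.08519344751376749 [-0.3219 -0.1055 -0.4254]
wrist pan_center 0.95 [0.477  0.3518 0.0939]
wrist pan_center 0.27 [0.4674 0.308  0.0831]
wrist pan_knob 0.96 [0.5045 0.4702 0.0998]
wrist pan_knob 0.85 [0.38   0.1692 0.0225]
wrist pin_center 0.88 [0.4658 0.3384 0.0812]
wrist drift_grip 0.36 [0.4637 0.3368 0.0796]
scene pan_center 0.84 [0.4784 0.3556 0.0938]
scene pan_center 0.81 [0.3796 0.0444 0.0192]
scene pan_center 0.63 [ 0.2387 -0.2619  0.0178]
scene pan_knob 0.75 [0.38   0.1691 0.0235]
scene pan_knob 0.74 [ 0.3506 -0.2981  0.0234]
scene pan_knob 0.65 [0.5042 0.4708 0.101 ]
scene stand_top 0.95 [0.4791 0.3557 0.0732]
scene pin_center 0.58 [ 0.7571 -0.2457  0.002 ]
scene pin_center 0.36 [0.4641 0.3359 0.0803]
scene drift_grip 0.66 [ 0.4539 -0.3555  0.1022]
scene block_hole 0.58 [ 0.4522 -0.3557  0.0733]
scene block_hole 0.22 [0.7519 0.2858 0.0018]
top pan_center 0.93 [ 0.2344 -0.2625  0.0178]
top pan_center 0.76 [0.4794 0.3545 0.0903]
top pan_center 0.67 [0.3785 0.0424 0.016 ]
top pan_knob 0.78 [ 0.3492 -0.2971  0.0263]
top pan_knob 0.73 [0.378  0.1721 0.0241]
top stand_top 0.75 [0.4775 0.3553 0.078 ]
top pin_center 0.45 [0.466  0.3327 0.0814]
top pin_center 0.43 [0.4773 0.3544 0.077 ]
top drift_grip 0.61 [ 0.4523 -0.35    0.0993]
top block_hole 0.84 [ 0.4456 -0.3489  0.0735]
top block_hole 0.27 [0.4782 0.3534 0.0886]
```

The pan is level and centred on the stand, and the drift is home at z 0.10.

```bash
python3 -c "
from h import *
print(workorder.job_done())"
```

```text
the job is handed in; nothing more can be done
None
```

I pushed the hinge pin through into the pan, put the drift back fully home, set the pan level in the middle of the stand, and handed the job in at about 35 s of the 72 s allowed. All four pins showed in the pan before the carry. I didn't count them again afterwards, and the hand-in gave no verdict.

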